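Pull a bearing pack from the spares stand into the job rack

TASK

The microscope's focus drive is due for a new bearing: take the pack with the ball bearing off its peg on the spares stand, lifting it over the peg's upturned tip as you slide it off so that neither peg nor pack is strained, and stand it upright in the empty front slot of the small wire job rack, set right down on the wooden base and let go. Do not drop it, and leave the other packs hanging and standing where they are.

Things in the scene. Friction and masses are not known exactly. Their poses are not given: they have to be found in the camera images.
- stand: Spares stand, fixed: grey foot 130 x 330 mm, upright perforated panel (front face at its x = +45 mm), three steel peg hooks at y = -90, 0, +90 mm. Origin: centre of the underside; -x is its front, where the pegs point; z up. A shelf overhangs the packs: underside 280 mm above the table, from x = -5 mm backwards over the full width, so a gripper pointing straight down does not fit.
- tip_left (a point): Centre of the ball tip (7 mm) of the left peg (stand's y = +90 mm), 213 mm above the table. All pegs are alike: round, 5 mm thick, axis 200 mm above the table and level from the panel to the stand's x = -17 mm, then bent up at 45 degrees to this tip at x = -30 mm. Axes as the stand's.
- tip_middle (a point): The same point of the middle peg (stand's y = 0). One pack hangs on each peg, the upper edge of its hole resting on the peg, its face square to the peg, its middle plane at the stand's x = -9 to -3 mm.
- tip_right (a point): The same point of the right peg (stand's y = -90 mm).
- pack_bearing: The pack to move, hanging on any of the pegs: it shows one ball bearing, 40 mm across. All packs are alike in size: a rigid clear body 50 wide x 12 thick x 68 mm tall, above it a card hang tab 50 wide x 3 mm thick in the body's middle plane, 100 mm tall in all. Origin: centre of the underside; z up along the pack, y across its width, -x its front. 50 to 100 g.
- pack_bearing_hole (a point): Centre of the square 16 x 16 mm hang hole in that pack's tab, 82 mm above its bottom; the hole's upper edge is 90 mm above the bottom. Axes as the pack's.
- pack_screws: Pack with three upright cap screws, hanging on another peg; stays there. Same size and axes as pack_bearing.
- pack_hexkey: Pack with an L-shaped hex key, hanging on another peg; stays there. Same size and axes as pack_bearing.
- rack: Job rack, fixed: plywood base 84 (x) x 80 (y) mm, 12 mm thick; four upright hoops of 4 mm wire, 40 mm wide, tops 61 mm above the table, at x = -33, -11, +11, +33 mm make three slots 18 mm clear; a curb 8 mm high along each side, 64 mm clear between. Origin: centre of the underside; -x is its front, toward the robot; z up.
- rack_slot (a point): Centre of the empty front slot's floor, on top of the base (rack's x = -22 mm, y = 0, 12 mm above the table). Axes as the rack's. A pack stands in it with its width along y and its front toward -x; the two slots behind are taken.
- pack_spring: Pack with a coil spring, standing in the rack's middle slot; stays there. Same size and axes as pack_bearing.
- pack_fuses: Pack with two small glass tubes with metal ends, standing in the rack's rear slot; stays there. Same size and axes as pack_bearing. The tall closed hood behind the rack (460 mm high, front about 0.58 m ahead of the robot's base, from the table's middle to the right) is solid: keep arm and gripper clear of it.
There are look-alikes about, which are no part of the job. What is shaped like the pack_bearing but green or red is not meant.

How it is judged (in metres and radians):
On the way:
1. the bearing pack is off its peg, well in front of the pegs' tips and in the air (x of pack_bearing_hole in the frame of stand below -0.055 m and height (world z) of pack_bearing above 0.08 m), for 0.1 s.
At the end, for the whole second after the job is handed in: The bearing pack stands released and at rest in the rack's front slot: underside centred within 12 mm (8 mm across the slot), within 5 mm of the base's top, upright within 0.2 rad, square to the slot within 0.25 rad; the four other packs each within 30 mm of where they started (horizontal distance between pack_bearing and rack_slot below 0.012 m and x of pack_bearing in the frame of rack_slot between -0.008 and 0.008 m and z of pack_bearing in the frame of rack_slot between -0.005 and 0.005 m and angle between pack_bearing's own z axis and vertical below 0.2 rad and angle between the x axis of pack_bearing and the x axis of rack_slot, either way round below 0.25 rad and linear speed of pack_bearing below 0.02 m/s and distance of each of pack_screws, pack_hexkey, pack_spring, pack_fuses from where it was at the start of the episode below 0.03 m); the robot touches nothing.
It fails at once if the peg or the pack's tab is strained: the bearing pack is pressed against the stand with more than 20 N (contact force between pack_bearing and stand above 20 N).
It fails at once if the bearing pack is dropped: it falls free of the fingers faster than 0.6 m/s (about 2 cm of fall) (linear speed of pack_bearing above 0.6 m/s and contact force between the fingers and pack_bearing below 0.05 N).
It fails at once if another pack is knocked off or away: moved by more than 50 mm (distance of any of pack_screws, pack_hexkey, pack_spring, pack_fuses from where it was at the start of the episode above 0.05 m).
It also fails if it takes over 48 s, if anything falls off the work surface, if the arm or the gripper's body presses on something with over 40 N, if the wrist force passes 120 N, or if a joint passes its speed limit or range.

ROBOT

A 6-joint arm with a two-finger parallel gripper is mounted at the origin on a cart in front of the work surface, level with it; the furniture and walls round the work are solid. World frame = base frame: x ahead of the robot, y to its left, z up, the work surface at z = 0. Lengths are in mm, angles in rad, forces in N, time in s.
With the tool pointing down it reaches from about 350 to 775 mm from the base axis. Payload 7.3 kg.
Tool frame: the origin (TCP) lies at the very end of the fingers, on their centre line; the grasp point (between the pads) lies 19 mm behind it; z points along the fingers, x is the direction in which the jaws open and shut, and the axes are right-handed (so a half turn about z gives the same grasp; the last joint's range is limited). The gripper opens to 92 mm and grips with 3 to 60 N. Pads are 19 mm wide; open, the fingers measure 130 mm over their backs; the gripper's body (75 mm by 190 mm) begins 47 mm behind the grasp point.
Start: joints at [1.106, 0.342, 1.524, -0, 1.275, -0.146], TCP at [164.535, 498.571, 226.741] pointing down, gripper open.
Joint ranges: [-2.53, 2.53], [-0.77, 2.02], [0.04, 2.7], [-1, 4.14], [0.28, 2.66], [-3.11, 3.11]. Speed limits (rad/s): [2.57, 2.57, 3.14, 3.14, 3.14, 3.14].

INTERFACE

Orientations are given as [roll, pitch, yaw] about the fixed x, y, z axes, in that order (R = Rz(yaw) Ry(pitch) Rx(roll)).
In Python, from plant import bot, capture, camera_params gives the robot as it stands.
- The arm moves only by the shell command python3 -m jog 'ROWS' [OPENING]. ROWS is a JSON object of lists of equal length, an entry for each row: "xyz": the shift along the world's x, y, z as a fraction of full scale, a list of three; "angular": the turn, a rotation vector about the world's x, y, z as a fraction of full scale, a list of three. In form: {"xyz": [[x, y, z], ...], "angular": [[wx, wy, wz], ...]}. A call has 1 to 10 rows; each row shifts and turns the pose as measured when the row begins; what a row does not reach is not made up. Full scale, the value 1, is 2 cm for a shift and 6 degrees for a turn. A row lasts 1/10 s, in which the tool goes at most 50 mm and 8.59 degrees, less where a joint would pass 70% of its speed; a pose out of reach is approached as far as the arm can. A call with a number of a shift or a turn outside -1 to 1 is refused whole. A call with a gripper value outside its range is refused whole. OPENING is the closure, from -1 (fully open) to 1 (shut), set as the call begins (- or left out, the last holds). The fingers move at their own pace and stop on an object; the grip force is fixed at half the most. Time passes only in rows, so rows that do not move let the fingers close. It gives the time, the measured TCP pose, the force and the opening at its end, in the units of the state.
- bot.get_obs(): the state, without advancing time (a new reading comes with each control period).
- capture(name): name is "scene" or "top" or "wrist"; returns the picture (400x640x3 uint8, red, green, blue); there is no depth.
- camera_params(name): a dict with "fx", "fy", "cx", "cy" (pixels), "k1" (the pictures are not rectified: a ray, as slopes to the right and down, at radius r is drawn at 1 + k1 r^2 times it, then the intrinsics apply), "rvec" (rotation vector, rad) and "tvec" (3), from world to camera coordinates, as OpenCV has them. Camera axes: x right, y down, z forward; pixel columns grow to the right and rows downward; lengths in mm; the calibration is good to about 2 mm. A picture is of the moment at which its call begins: read the wrist's pose just before it. camera_params takes no time and is no camera call; for the wrist camera it gives the pose at the moment of the call.
- bot.close_job(): hands the job in, once; it reports no verdict.
The state is a dict: "time": time; "joint_positions": joint angles; "dq": joint speeds; "tau": joint torques, N m; "tool_pos": TCP position; "tcp_rot": TCP orientation; "contact_force": force on the tool from outside, world axes, zero at the start; "moment": the same for the moment, N m; "grip_width": finger opening in mm.
Only numpy, scipy, OpenCV 4.12 (cv2) and the standard library are available. Lean on these libraries where they do the work, as an engineer would, in place of code of your own. Each camera call takes 0.05 s, during which the arm holds its last target.

## Working session

There is one attempt and no reset: what is moved stays moved. The work goes in short steps, Python scripts to look and compute and a shell command to move; the robot and the scene stay as the last step left them, time stands still between calls to the robot, and variables do not carry over. Pictures are saved under pics/ and viewed, and the job is handed in when it is done.

```bash
ls; mkdir -p pics
python3 - <<'E'
from plant import bot,capture,camera_params
import cv2
print(bot.get_obs())
for n in ["scene","top","wrist"]:
    p=camera_params(n); print(n,p)
    im=capture(n); cv2.imwrite(f"pics/{n}0.png",im[:,:,::-1])
E
```

```text
pics
{'time': 0.0, 'joint_positions': array([ 1.10597926e+00,  3.42722272e-01,  1.52503490e+00, -1.42469346e-05,
        1.27539613e+00, -1.45992394e-01]), 'dq': array([ 2.23555629e-03, -1.80456674e-03, -3.16547309e-06, -1.57834200e-03,
       -5.35749292e-04, -3.03948765e-04]), 'tau': array([-8.62434317e-04, -4.31244385e+01, -2.44219422e+01,  7.15573551e-02,
        5.60223078e-02, -1.40201573e-04]), 'tool_pos': array([164.35245298, 498.17353582, 226.03895778]), 'tcp_rot': array([-3.14137910e+00,  1.54603686e-03,  1.25197598e+00]), 'contact_force': array([-1.00019717, -0.34578308,  0.43806652]), 'moment': array([ 0.01272818, -0.04757611,  0.03128107]), 'grip_width': 91.79166502097046}
scene {'fx': 422.34235042691415, 'fy': 422.34235042691415, 'cx': 312.7772540959366, 'cy': 204.51519006877908, 'k1': -0.008753665905632044, 'rvec': array([ 1.96585594, -0.45669278,  0.27994958]), 'tvec': array([-531.31022018,  258.67305743,  960.89789512])}
top {'fx': 399.00417482891754, 'fy': 399.00417482891754, 'cx': 311.81094268720483, 'cy': 201.74300029820546, 'k1': 0.016727199138744903, 'rvec': array([ 2.12356911, -2.18370378,  0.13423559]), 'tvec': array([  52.5658565 ,  648.54711944, 1307.8462147 ])}
wrist {'fx': 303.25051273294974, 'fy': 303.25051273294974, 'cx': 322.90906101394296, 'cy': 197.5421877050982, 'k1': -0.03053889370917116, 'rvec': array([-2.34135157, -1.69267379, -0.2512319 ]), 'tvec': array([-524.59321116,  -35.36652736,  392.35944575])}
```

View pics/scene0.png

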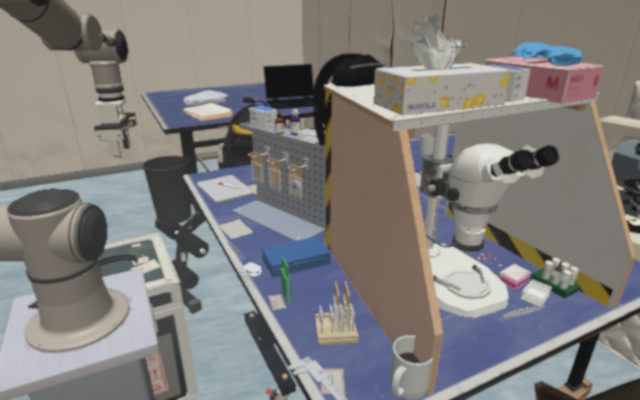

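View pics/top0.png

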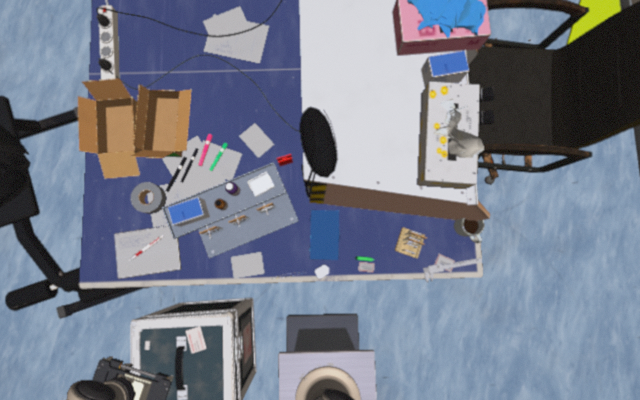

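View pics/wrist0.png

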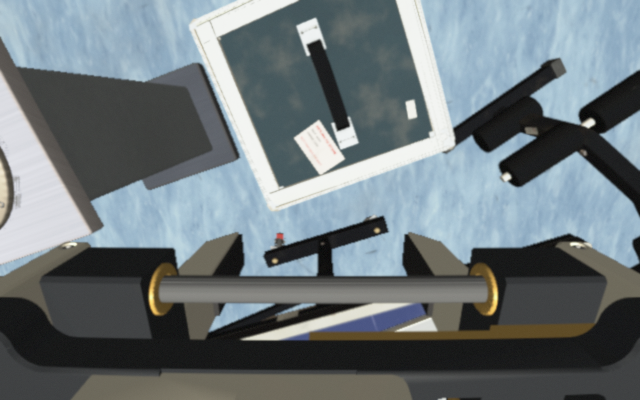

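The scene view shows the stand at about (290,170) with three packs hanging, and the rack near (338,320). In the top view the stand is at about (232,205) and the rack at (410,242). Next I'll enlarge both.

```bash
cat > h.py <<'E'
import numpy as np,cv2
from plant import bot,capture,camera_params
def cam(n,p=None):
    p=p or camera_params(n); R,_=cv2.Rodrigues(np.array(p['rvec'],float)); return p,R,np.array(p['tvec'],float)
def ray(c,u,v):
    p,R,t=c
    a=np.array([(u-p['cx'])/p['fx'],(v-p['cy'])/p['fy']]); s=a.copy()
    for _ in range(20): s=a/(1+p['k1']*(s@s))
    d=R.T@np.array([s[0],s[1],1.]); return -R.T@t,d/np.linalg.norm(d)
def onz(c,u,v,z):
    o,d=ray(c,u,v); return o+d*(z-o[2])/d[2]
def tri(rs):
    A=sum(np.eye(3)-np.outer(d,d) for o,d in rs); b=sum((np.eye(3)-np.outer(d,d))@o for o,d in rs)
    x=np.linalg.solve(A,b); return x,[np.linalg.norm((np.eye(3)-np.outer(d,d))@(x-o)) for o,d in rs]
def proj(c,X):
    p,R,t=c; q=R@np.array(X,float)+t; s=q[:2]/q[2]; s=s*(1+p['k1']*(s@s)); return s*p['fx']+[p['cx'],p['cy']]
def crop(im,x0,y0,x1,y1,k,name):
    cv2.imwrite(name,cv2.resize(im[y0:y1,x0:x1,::-1],None,fx=k,fy=k,interpolation=cv2.INTER_CUBIC))
E
python3 - <<'E'
import cv2
from h import crop
a=cv2.imread('pics/scene0.png')[:,:,::-1];b=cv2.imread('pics/top0.png')[:,:,::-1]
crop(a,235,100,335,230,5-0.5,'pics/s_stand.png' );crop(a,260,250,380,360,5,'pics/s_rack.png')
crop(b,155,155,305,260,5,'pics/t_stand.png');crop(b,380,215,440,270,10,'pics/t_rack.png')
E
```

```text
(no output)
```

View pics/s_stand.png

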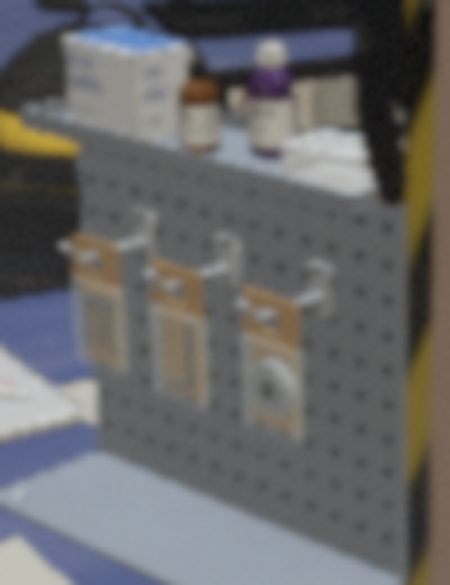

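View pics/s_rack.png

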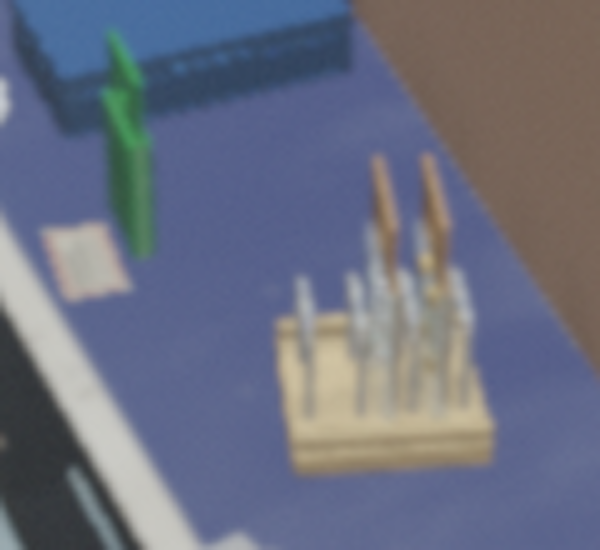

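View pics/t_stand.png

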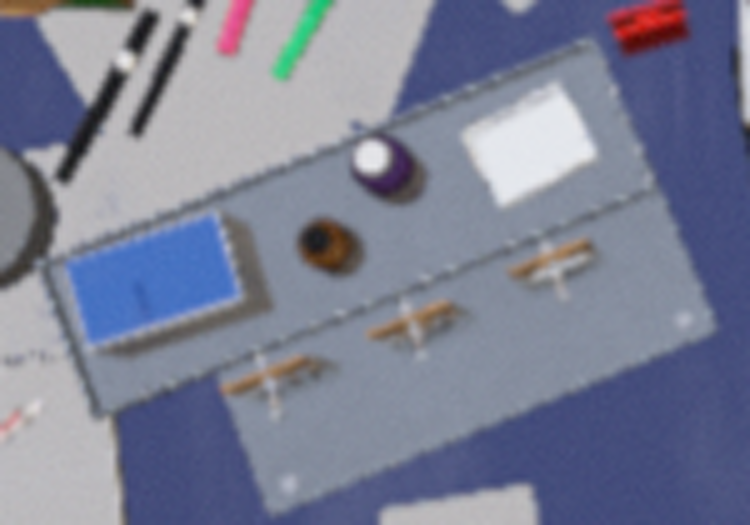

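View pics/t_rack.png

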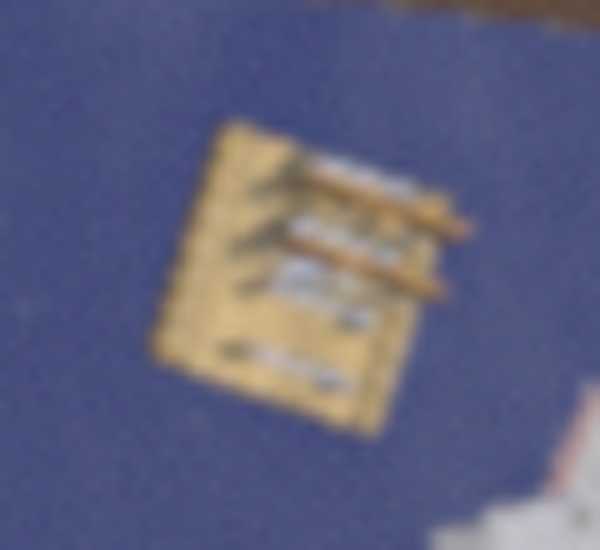

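Candidates for the pack: the right peg, scene (296,185), shows one round ring, so it is the bearing. The left peg (257,173) and middle peg (275,174) show straight parts. The green look-alike in scene (286,280) and the red one in top (284,158) aren't meant. Next I'll measure the tips in both views.

Run:
```python
from h import *
np.set_printoptions(precision=1,suppress=True)
T=cam('top');S=cam('scene')
k=lambda x,y:(155+(x+.5)/5-.5,155+(y+.5)/5-.5)
ks=lambda x,y:(235+(x+.5)/4.5-.5,100+(y+.5)/4.5-.5)
tips={'L':((275,412),(63,246)),'M':((420,355),(150,272)),'R':((563,295),(243,303))}
for n,(a,b) in tips.items():
    print(n,onz(T,*k(*a),213),onz(S,*ks(*b),213),tri([ray(T,*k(*a)),ray(S,*ks(*b))]))
print('foot front corners',onz(T,*k(275,515),8),onz(T,*k(716,328),8))
print('shelf corners',[onz(T,*k(*q),285) for q in [(102,412),(655,188),(45,265),(590,42)]])
print('tab top ends R',onz(T,*k(512,270),210),onz(T,*k(592,243),210))
print('tab M',onz(T,*k(370,335),210),onz(T,*k(460,303),210))
print('tab L',onz(T,*k(223,388),210),onz(T,*k(312,358),210))
kr=lambda x,y:(380+(x+.5)/10-.5,215+(y+.5)/10-.5)
print('rack base corners z12',[onz(T,*kr(*q),12) for q in [(232,122),(450,195),(152,355),(375,437)]])
print('hoop tops z61',[onz(T,*kr(*q),61) for q in [(235,350),(345,385),(255,285),(365,322)]])
print('tabs z112',[onz(T,*kr(*q),112) for q in [(285,235),(447,293),(305,175),(470,228)]])
q=lambda x,y:(260+(x+.5)/5-.5,250+(y+.5)/5-.5)
print('scene rack corners',[onz(S,*q(*c),12) for c in [(278,320),(295,447),(492,430)]], 'hood',)
print('hood edge top',[onz(T,*c,460) for c in [(325,205),(487,217)]])
```

```text
L [532.5 335.  213. ] [526.1 333.7 213. ] (array([529.9, 336.2, 211.8]), [np.float64(2.857569087077273), np.float64(2.857569087077501)])
M [563.4 250.4 213. ] [561.5 252.  213. ] (array([562.3, 250.7, 213.3]), [np.float64(1.1698398323390848), np.float64(1.1698398323389645)])
R [596.3 166.2 213. ] [593.9 165.8 213. ] (array([595.4, 166.6, 212.6]), [np.float64(1.0390486372361647), np.float64(1.0390486372360632)])
foot front corners [472.2 387.7   8. ] [591.3  84.5   8. ]
shelf corners [array([531.9, 410.8, 285. ]), array([647.2, 106.1, 285. ]), array([613.7, 443.5, 285. ]), array([731. , 140.9, 285. ])]
tab top ends R [612.3 196.4 210. ] [627. 149. 210.]
tab M [576.2 280.2 210. ] [593.6 227.3 210. ]
tab L [547.6 366.2 210. ] [563.7 314.3 210. ]
rack base corners z12 [array([ 558.5, -274.2,   12. ]), array([ 531.6, -346.9,   12. ]), array([ 480.2, -242.6,   12. ]), array([ 450.7, -316.4,   12. ])]
hoop tops z61 [array([ 481. , -259.9,   61. ]), array([ 468.7, -295.1,   61. ]), array([ 502. , -267.7,   61. ]), array([ 489. , -302.9,   61. ])]
tabs z112 [array([ 516.5, -266.5,  112. ]), array([ 496.9, -316.3,  112. ]), array([ 535.2, -273.9,  112. ]), array([ 517.1, -324.8,  112. ])]
scene rack corners [array([ 481.3, -237.8,   12. ]), array([ 452.2, -313.2,   12. ]), array([ 530.7, -341. ,   12. ])] hood
hood edge top [array([587.5,   3.4, 460. ]), array([ 549.2, -368.2,  460. ])]
```

Run:
```python
from h import *
from scipy.spatial.transform import Rotation as Ro
np.set_printoptions(precision=3,suppress=True)
o=bot.get_obs(); Rt=Ro.from_euler('xyz',o['tcp_rot']).as_matrix()
p,R,t=cam('wrist'); C=-R.T@t
print('cam in tool',Rt.T@(C-o['tool_pos']),'cam axes in tool\n',Rt.T@R.T)
```

```text
cam in tool [   0.463  -80.841 -158.464] cam axes in tool
 [[ 1.    -0.    -0.   ]
 [ 0.     0.956  0.293]
 [ 0.    -0.293  0.956]]
```

```bash
python3 -m jog '{"xyz":[[0.7,-0.75,0],[0.7,-0.75,0],[0.7,-0.75,0],[0.7,-0.75,0],[0.7,-0.75,0],[0.7,-0.75,0],[0.7,-0.75,0],[0.7,-0.75,0],[0.7,-0.75,0],[0.7,-0.75,0]],"angular":[[0,0,-1],[0,0,-1],[0,0,-1],[0,0,-1],[0,0,-1],[0,0,-1],[0,0,-1],[0,0,-1],[0,0,-1],[0,0,-1]]}' -0.4
```

```text
time: 1.15
tool_pos: [306.1, 342.5, 223.4]
tcp_rot: [3.141, 0.007, 0.168]
contact_force: [-0.4, -0.1, -0.3]
grip_width: 64.5
```

```bash
python3 -m jog '{"xyz":[[0.7,-0.75,0],[0.7,-0.75,0],[0.7,-0.75,0],[0.7,-0.75,0],[0.7,-0.75,0],[0.7,-0.75,0],[0.7,-0.75,0],[0.7,-0.75,0],[0.5,-0.75,0],[0.5,-0.75,0]],"angular":[[0,0,-1],[0,0,-1],[0,0,-1],[0,0,-1],[0,0,-1],[0,0,-1],[0,0,-1],[0,0,-1],[0,0,-1],[0,0,-1]]}'
```

```text
time: 2.15
tool_pos: [442.0, 184.7, 221.3]
tcp_rot: [3.137, 0.01, -0.924]
contact_force: [-0.2, 0.2, 0.1]
grip_width: 63.9
```

```bash
python3 -m jog '{"xyz":[[0.2,-0.4,0],[0.2,-0.4,0],[0.2,-0.4,0],[0,0,0],[0,0,0],[0,0,0]],"angular":[[0,0,-1],[0,0,-1],[0,0,-1],[0.35,-0.93,0],[0.35,-0.93,0],[0.35,-0.93,0]]}'; python3 -c "
from h import *
print(bot.get_obs()['joint_positions'])"
```

```text
time: 2.75
tool_pos: [457.8, 157.4, 219.4]
tcp_rot: [-2.827, 0.024, -1.254]
contact_force: [-0.8, -0.0, -0.3]
grip_width: 64.3
[0.11688839 0.10842931 1.90395044 0.11350699 0.82823287 1.31077387]
```

```bash
python3 -m jog '{"xyz":[[0,0,-0.2],[0,0,-0.3],[0,0,-0.3],[0,0,-0.3],[0,0,-0.3]],"angular":[[0.35,-0.93,0],[0.35,-0.93,0],[0.35,-0.93,0],[0.35,-0.93,0],[0.35,-0.93,0]]}'; python3 -c "
from h import *
from scipy.spatial.transform import Rotation as Ro
o=bot.get_obs();print(o['joint_positions']);print(Ro.from_euler('xyz',o['tcp_rot']).as_matrix().round(3))"
```

```text
time: 3.25
tool_pos: [456.0, 168.7, 202.0]
tcp_rot: [-2.44, 0.065, -1.213]
contact_force: [-0.2, 0.0, -0.2]
grip_width: 64.3
[0.02093715 0.03012818 2.25721959 0.95054754 0.32542285 0.42315268]
[[ 0.35  -0.73   0.587]
 [-0.935 -0.229  0.273]
 [-0.065 -0.644 -0.762]]
```

```bash
python3 -m jog '{"xyz":[[0,0,0],[0,0,0],[0,0,-0.1],[0,0,-0.1],[0,0,-0.1],[0,0,-0.1]],"angular":[[0,0,0.8],[0.1,-0.2,0.6],[0.18,-0.47,0.2],[0.18,-0.47,0.1],[0.18,-0.47,0],[0.18,-0.47,0]]}'; python3 -c "
from h import *
from scipy.spatial.transform import Rotation as Ro
o=bot.get_obs();print(o['joint_positions']);print(Ro.from_euler('xyz',o['tcp_rot']).as_matrix().round(3))"
```

```text
time: 3.85
tool_pos: [455.8, 168.8, 195.1]
tcp_rot: [-2.21, 0.025, -1.02]
contact_force: [0.4, -0.0, -0.4]
grip_width: 64.1
[-0.19197251  0.11390134  2.43686602  1.83606849  0.61164204 -0.80637094]
[[ 0.524 -0.518  0.676]
 [-0.852 -0.295  0.433]
 [-0.025 -0.803 -0.596]]
```

```bash
cat > go.py <<'E'
import sys
from h import *
from scipy.spatial.transform import Rotation as Ro
def tgt(yaw,th,roll=0):
    c,s=np.cos(np.radians(yaw)),np.sin(np.radians(yaw)); t=np.radians(th)
    z=np.array([np.cos(t)*c,np.cos(t)*s,-np.sin(t)]); x=np.array([s,-c,0]); y=np.cross(z,x)
    return np.c_[x,y,z]
def rep(yaw,th,P=None):
    o=bot.get_obs(); R=Ro.from_euler('xyz',o['tcp_rot']).as_matrix()
    rv=Ro.from_matrix(tgt(yaw,th)@R.T).as_rotvec()
    print('q',o['joint_positions'].round(2),'turn rows',np.degrees(rv).round(1)/6)
    if P is not None: print('shift rows units',((np.array(P)-o['tool_pos'])/20).round(2))
    return o,R
E
python3 -c "
from go import *
rep(20.7,20,[505,130,155])"
```

```text
q [-0.19  0.11  2.44  1.84  0.61 -0.81] turn rows [ 1.01666667 -2.58333333 -1.83333333]
shift rows units [ 2.46 -1.94 -2.  ]
```

```bash
python3 -m jog '{"xyz":[[0.5,-0.4,-0.4],[0.5,-0.4,-0.4],[0.5,-0.4,-0.4],[0.5,-0.4,-0.4],[0.4,-0.4,-0.4]],"angular":[[0.2,-0.5,-0.2],[0.2,-0.5,-0.3],[0.2,-0.5,-0.4],[0.2,-0.5,-0.4],[0.2,-0.5,-0.4]]}'; python3 -c "
from go import *
rep(20.7,20,[505,130,155])
im=capture('wrist'); cv2.imwrite('pics/w1.png',im[:,:,::-1])"
```

```text
time: 4.35
tool_pos: [505.8, 124.5, 157.3]
tcp_rot: [-1.918, -0.015, -1.209]
contact_force: [0.1, 1.5, -0.1]
grip_width: 64.3
q [-0.26  0.6   2.61  2.54  1.28 -1.63] turn rows [ 0.13333333  0.06666667 -0.01666667]
shift rows units [-0.04  0.28 -0.12]
```

View pics/w1.png

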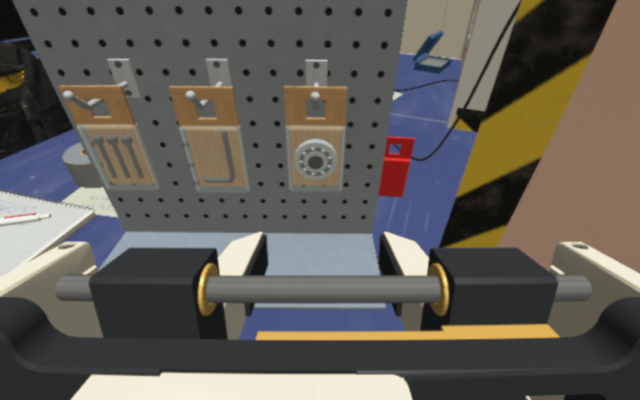

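Wrist view: left (118,160) is the screws, middle (215,158) is the hex key and right (316,160) is the bearing ring. I'll enlarge the bearing pack and measure it.

Run:
```python
from h import *
im=cv2.imread('pics/w1.png')[:,:,::-1]
crop(im,265,75,365,205,4.5,'pics/w1c.png')
```

```text
(no output)
```

View pics/w1c.png

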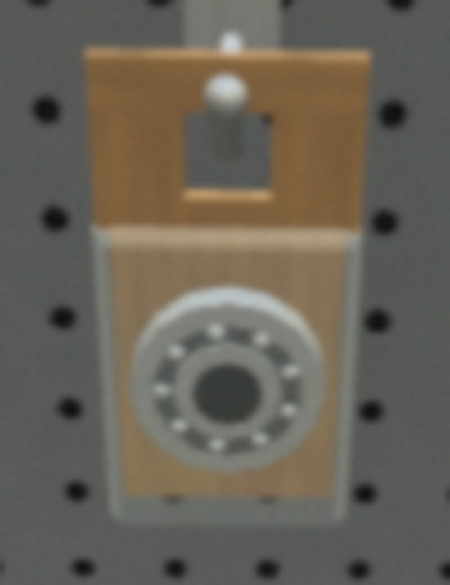

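Run:
```python
from go import *
np.set_printoptions(precision=1,suppress=True)
W=cam('wrist'); k=lambda x,y:(265+(x+.5)/4.5-.5,75+(y+.5)/4.5-.5)
yaw=np.radians(20.7);X=np.array([np.cos(yaw),np.sin(yaw),0]);Y=np.array([-np.sin(yaw),np.cos(yaw),0])
O=np.array([592.1,261,0])
def onx(px,xs):
    o,d=ray(W,*px); P=o+d*((O@X+xs-o@X)/(d@X)); return np.array([(P-O)@X,(P-O)@Y,P[2]]),P
for n,p,xs in [('tip',(226,94),-30),('tabTL',(85,52),-6),('tabTR',(370,52),-6),('botL',(112,520),-12),('botR',(345,518),-12),('bodyTL',(93,230),-12),('bodyTR',(360,232),-12),('hole bot',(228,192),-7)]:
    print(n,*onx(k(*p),xs))
# tip with z known
print('tip z213', onz(W,*k(226,94),213))
# tri tip with all three
T=cam('top');S=cam('scene')
kt=lambda x,y:(155+(x+.5)/5-.5,155+(y+.5)/5-.5)
ks=lambda x,y:(235+(x+.5)/4.5-.5,100+(y+.5)/4.5-.5)
print(tri([ray(T,*kt(563,295)),ray(S,*ks(243,303)),ray(W,*k(226,94))]))
print(tri([ray(T,*kt(420,355)),ray(S,*ks(150,272)),ray(W,190,97)]),tri([ray(T,*kt(275,412)),ray(S,*ks(63,246)),ray(W,67,94)]))
```

```text
tip [-30.  -90.8 207.2] [596.1 165.5 207.2]
tabTL [ -6.  -65.4 206.4] [609.6 197.7 206.4]
tabTR [  -6.  -115.8  206.8] [627.4 150.6 206.8]
botL [-12.  -65.2 108.6] [603.9 195.8 108.6]
botR [ -12.  -115.5  109.5] [621.7 148.7 109.5]
bodyTL [-12.  -65.4 175.4] [604.  195.5 175.4]
bodyTR [ -12.  -115.3  175.4] [621.6 148.9 175.4]
hole bot [ -7.  -90.6 181. ] [617.6 173.8 181. ]
tip z213 [580.3 159.1 213. ]
(array([595.5, 166.4, 210. ]), [np.float64(1.1522659389741585), np.float64(2.7090266323009673), np.float64(2.7840457567732804)])
(array([562.6, 251.2, 209.6]), [np.float64(1.097591028582737), np.float64(3.577964325988335), np.float64(3.4325895708095704)]) (array([530.2, 336.4, 210.2]), [np.float64(2.5570370583422197), np.float64(3.434650726872626), np.float64(1.4974015366291644)])
```

The bearing pack is confirmed on the right peg: it has one ring and its measured width of 50.3 mm matches the given 50. Wrist heights read about 5 mm low against the known tip height, so I'll use the given z values. I'll align sideways first, then approach.

```bash
python3 -m jog '{"xyz":[[0,0.2,-0.4],[0.3,0.3,-0.2],[0.6,0.23,0],[0.6,0.23,0],[0.6,0.23,0],[0.6,0.23,0],[0,0,0]],"angular":[[0.13,0.07,0],[0,0,0],[0,0,0],[0,0,0],[0,0,0],[0,0,0],[0,0,0]]}'; python3 -c "
from go import *
rep(20.7,20,[628.2,177.9,144.7])
im=capture('wrist'); cv2.imwrite('pics/w2.png',im[:,:,::-1])"
```

```text
time: 5.1
tool_pos: [560.5, 155.1, 135.9]
tcp_rot: [-1.943, 0.017, -1.206]
contact_force: [0.4, -0.3, -0.0]
grip_width: 64.3
q [-0.1   0.62  2.44  2.65  1.13 -1.52] turn rows [-0.06666667 -0.26666667 -0.03333333]
shift rows units [3.38 1.14 0.44]
```

View pics/w2.png

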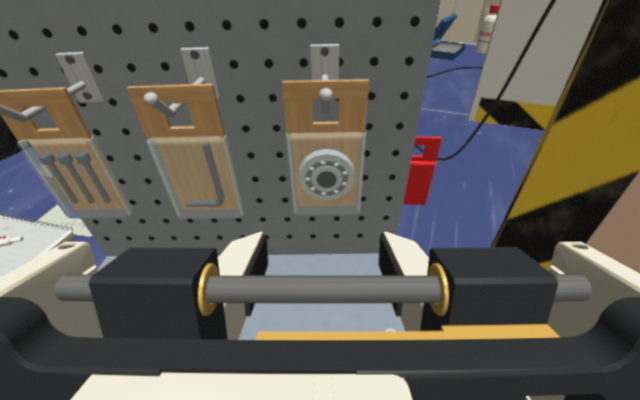

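```bash
python3 -m jog '{"xyz":[[0.5,0.15,0.3],[0.5,0.17,0.2],[0.5,0.17,0.1],[0.5,0.17,0.1],[0,0,0]],"angular":[[0,-0.15,0],[0,-0.12,0],[0,0,0],[0,0,0],[0,0,0]]}'; python3 -c "
from go import *
rep(20.7,20,[628.2,177.9,144.7])"
```

```text
time: 5.65
tool_pos: [601.4, 168.5, 151.7]
tcp_rot: [-1.916, 0.007, -1.206]
contact_force: [-0.0, 0.1, 0.1]
grip_width: 64.5
q [-0.05  0.6   2.33  2.69  1.04 -1.47] turn rows [-0.06666667  0.01666667 -0.03333333]
shift rows units [ 1.34  0.47 -0.35]
```

```bash
python3 -m jog '{"xyz":[[0.5,0.17,-0.15],[0.4,0.15,-0.1],[0.3,0.1,0],[0,0,0]],"angular":[[0,0,0],[0,0,0],[0,0,0],[0,0,0]]}'; python3 -c "
from go import *
rep(20.7,20,[628.2,177.9,144.7])
im=capture('wrist'); cv2.imwrite('pics/w3.png',im[:,:,::-1])
im=capture('scene'); crop(im,225,100,345,220,5,'pics/s3.png')"
```

```text
time: 6.05
tool_pos: [625.6, 177.3, 146.1]
tcp_rot: [-1.917, 0.007, -1.206]
contact_force: [0.3, -0.6, -0.2]
grip_width: 64.2
q [-0.02  0.62  2.27  2.71  0.99 -1.45] turn rows [-0.06666667 -0.         -0.03333333]
shift rows units [ 0.13  0.03 -0.07]
```

View pics/w3.png

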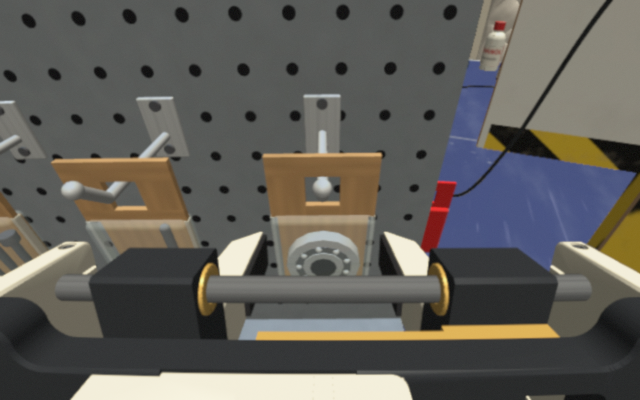

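View pics/s3.png

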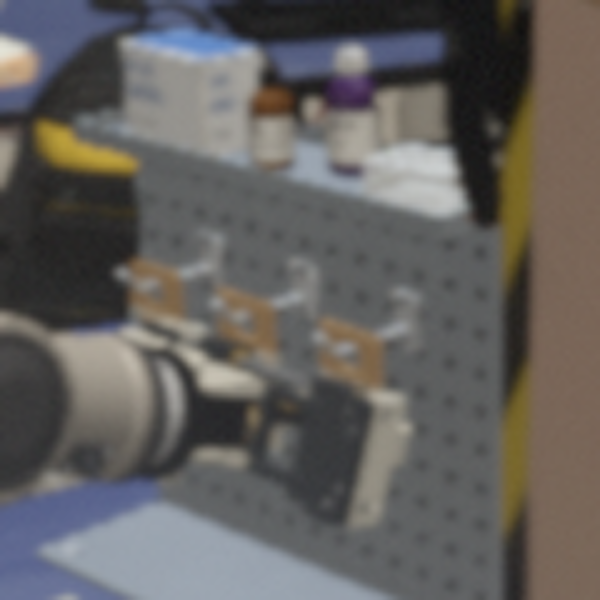

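The pack sits centred between the fingers at column 323, and the peg tip is clear at (322,187). Closing now.

```bash
python3 -m jog '{"xyz":[[0.1,0.03,0],[0,0,0],[0,0,0],[0,0,0],[0,0,0],[0,0,0]],"angular":[[0,0,0],[0,0,0],[0,0,0],[0,0,0],[0,0,0],[0,0,0]]}' 1; python3 -c "
from go import *
rep(20.7,20,[628.2,177.9,144.7])
im=capture('wrist'); cv2.imwrite('pics/w4.png',im[:,:,::-1])"
```

```text
time: 6.75
tool_pos: [626.0, 177.5, 145.5]
tcp_rot: [-1.92, 0.008, -1.207]
contact_force: [0.5, -0.4, 0.1]
grip_width: 49.9
q [-0.02  0.62  2.26  2.71  0.99 -1.45] turn rows [-0.06666667 -0.01666667 -0.03333333]
shift rows units [ 0.11  0.02 -0.04]
```

View pics/w4.png

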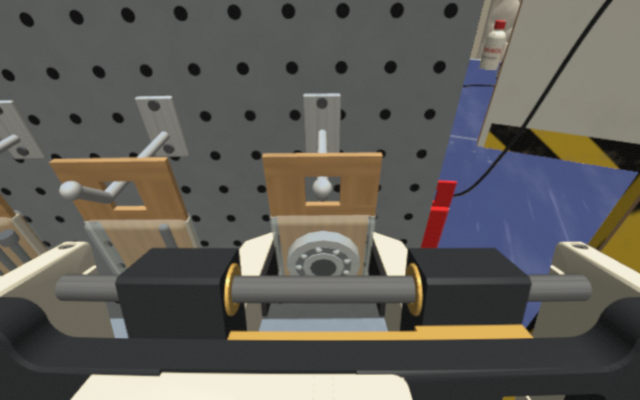

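```bash
python3 -m jog '{"xyz":[[0,0,0.12],[0,0,0.12]],"angular":[[0,0,0],[0,0,0]]}'; python3 -m jog '{"xyz":[[0,0,0.1]],"angular":[[0,0,0]]}'
```

```text
time: 7.0
tool_pos: [625.7, 177.4, 149.7]
tcp_rot: [-1.921, 0.008, -1.207]
contact_force: [0.6, -0.6, -0.7]
grip_width: 49.6
time: 7.1
tool_pos: [625.6, 177.4, 151.9]
tcp_rot: [-1.922, 0.008, -1.207]
contact_force: [0.9, 0.4, -1.3]
grip_width: 49.9
```

```bash
python3 -m jog '{"xyz":[[-0.2,-0.08,0],[-0.2,-0.08,0]],"angular":[[0,0,0],[0,0,0]]}'; python3 -c "
from go import *
rep(20.7,20)
im=capture('wrist'); crop(im,240,80,400,260,3.2,'pics/w5.png')"
```

```text
time: 7.3
tool_pos: [617.4, 174.2, 152.6]
tcp_rot: [-1.921, 0.008, -1.206]
contact_force: [0.2, -0.3, -0.7]
grip_width: 49.5
q [-0.03  0.6   2.29  2.69  0.99 -1.45] turn rows [-0.06666667 -0.03333333 -0.03333333]
```

View pics/w5.png

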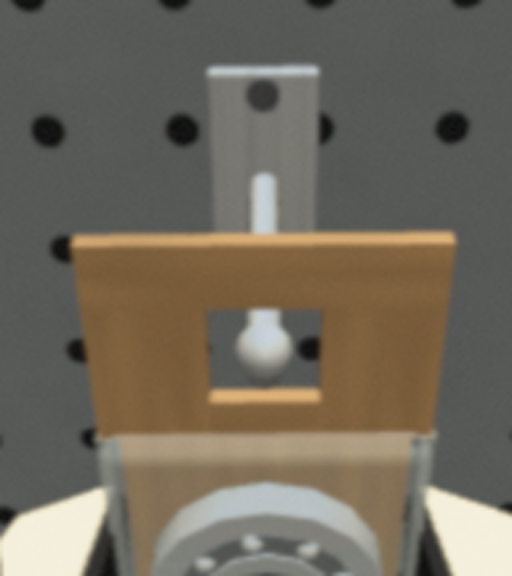

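```bash
python3 -m jog '{"xyz":[[-0.19,-0.07,0.06],[-0.19,-0.07,0.18]],"angular":[[0,0,0],[0,0,0]]}'; python3 -m jog '{"xyz":[[-0.1,-0.04,0.1]],"angular":[[0,0,0]]}'; python3 -c "
from go import *
im=capture('wrist'); crop(im,240,80,400,260,3.2,'pics/w6.png')"
```

```text
time: 7.55
tool_pos: [608.5, 171.0, 156.7]
tcp_rot: [-1.922, 0.009, -1.207]
contact_force: [0.1, -0.7, -0.0]
grip_width: 50.0
time: 7.65
tool_pos: [606.0, 170.0, 159.0]
tcp_rot: [-1.923, 0.009, -1.207]
contact_force: [0.2, -1.0, 0.2]
grip_width: 49.9
```

View pics/w6.png

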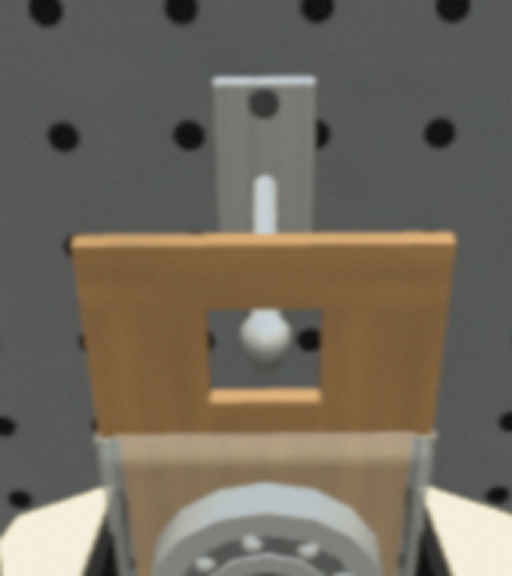

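```bash
python3 -m jog '{"xyz":[[-0.1,-0.04,0.22],[-0.16,-0.06,0.15]],"angular":[[0,0,0],[0,0,0]]}'; python3 -m jog '{"xyz":[[-0.2,-0.08,0],[-0.2,-0.08,0]],"angular":[[0,0,0],[0,0,0]]}'; python3 -c "
from go import *
im=capture('wrist'); crop(im,240,80,400,260,3.2,'pics/w7.png')"
```

```text
time: 7.9
tool_pos: [600.6, 167.8, 167.0]
tcp_rot: [-1.922, 0.009, -1.207]
contact_force: [-0.7, -0.3, -1.7]
grip_width: 49.7
time: 8.1
tool_pos: [592.2, 164.5, 168.1]
tcp_rot: [-1.921, 0.008, -1.207]
contact_force: [0.5, 0.9, -0.9]
grip_width: 49.7
```

View pics/w7.png

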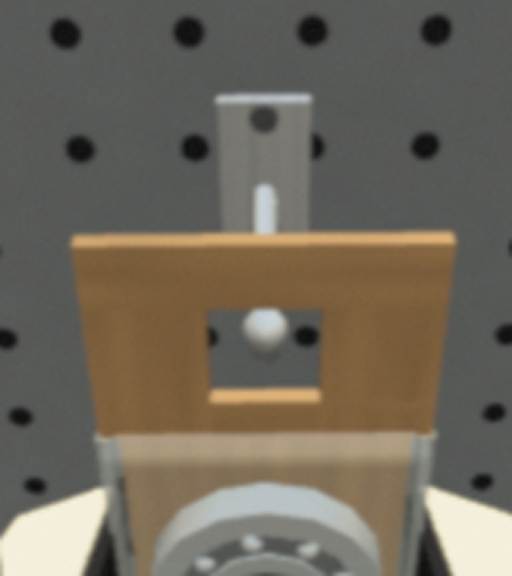

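The pack stayed centred on the ball and the forces are near 0. Its plane is now at stand x of about -42, past the tip. Backing out further.

```bash
python3 -m jog '{"xyz":[[-0.3,-0.11,0],[-0.5,-0.19,0],[-0.7,-0.26,0],[-0.7,-0.26,0],[-0.7,-0.26,0]],"angular":[[0,0,0],[0,0,0],[0,0,0],[0,0,0],[0,0,0]]}'; python3 -c "
from go import *
rep(-21.5,20)
im=capture('wrist'); cv2.imwrite('pics/w8.png',im[:,:,::-1])"
```

```text
time: 8.65
tool_pos: [530.2, 142.2, 168.2]
tcp_rot: [-1.92, 0.008, -1.206]
contact_force: [-0.1, 0.3, -1.5]
grip_width: 49.5
q [-0.17  0.53  2.53  2.59  1.15 -1.52] turn rows [-0.08333333 -0.         -7.06666667]
```

View pics/w8.png

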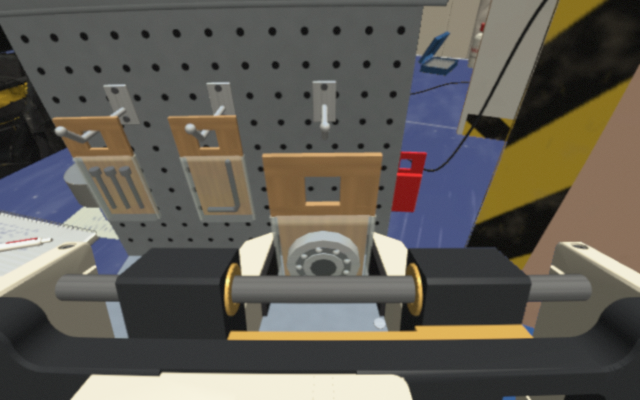

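```bash
python3 -m jog '{"xyz":[[-0.1,-0.3,0],[-0.1,-0.5,0],[-0.1,-0.6,0],[-0.1,-0.8,0],[-0.1,-0.9,0],[-0.1,-0.9,0],[-0.1,-0.9,0],[-0.1,-0.9,0]],"angular":[[0,0,-0.8],[0,0,-0.9],[0,0,-0.9],[0,0,-0.9],[0,0,-0.9],[0,0,-0.9],[0,0,-0.9],[0,0,-0.7]]}'; python3 -c "
from go import *
rep(-21.5,20,[450,-265,168])"
```

```text
time: 9.5
tool_pos: [507.7, 18.1, 165.9]
tcp_rot: [-1.929, 0.008, -1.962]
contact_force: [-0.3, 0.4, -0.4]
grip_width: 49.6
q [ 0.22  0.53  2.49  3.78  1.12 -1.64] turn rows [-0.1  -0.05  0.15]
shift rows units [ -2.88 -14.15   0.11]
```

```bash
python3 -m jog '{"xyz":[[-0.15,-0.9,0.05],[-0.15,-0.95,0.05],[-0.15,-0.95,0.05],[-0.15,-0.95,0.05],[-0.15,-0.95,0.05],[-0.15,-0.95,0.05],[-0.15,-0.95,0.05],[-0.1,-0.8,0.05],[-0.1,-0.6,0.05],[0,0,0]],"angular":[[0,0,0],[0,0,0],[0,0,0],[0,0,0],[0,0,0],[0,0,0],[0,0,0],[0,0,0],[0,0,0],[0,0,0]]}'; python3 -c "
from go import *
rep(-21.5,20,[450,-265,168])"
```

```text
time: 10.5
tool_pos: [480.3, -147.4, 175.6]
tcp_rot: [-1.927, 0.009, -1.964]
contact_force: [-0.5, -0.0, 0.1]
grip_width: 49.7
q [-0.54  0.51  2.65  2.99  1.23 -1.56] turn rows [-0.11666667 -0.03333333  0.16666667]
shift rows units [-1.52 -5.88 -0.38]
```

```bash
python3 -m jog '{"xyz":[[0,-0.8,0],[0,-0.8,0],[0,-0.9,0],[-0.1,-0.9,0],[-0.1,-0.7,0],[0,-0.4,0],[0,0,0]],"angular":[[0,0,0.05],[0,0,0.05],[0,0,0.05],[0,0,0],[0,0,0],[0,0,0],[0,0,0]]}'; python3 -c "
from go import *
rep(-21.5,20,[450,-265,168])
im=capture('wrist'); cv2.imwrite('pics/w9.png',im[:,:,::-1])"
```

```text
time: 11.2
tool_pos: [476.1, -236.9, 175.2]
tcp_rot: [-1.929, 0.01, -1.944]
contact_force: [0.9, -0.1, -1.2]
grip_width: 49.6
q [-0.91  0.49  2.57  2.59  1.14 -1.51] turn rows [-0.11666667 -0.05       -0.01666667]
shift rows units [-1.31 -1.41 -0.36]
```

View pics/w9.png

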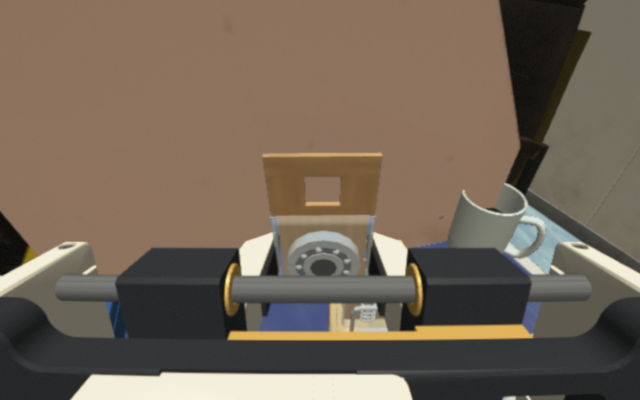

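The wrist view of the rack is blocked by the gripper. I'll refine the rack from the unobstructed top and scene pictures using a colour mask of its base.

Run:
```python
from h import *
np.set_printoptions(precision=1,suppress=True)
for n,(x0,y0,x1,y1) in {'top':(385,218,435,265),'scene':(305,300,365,350)}.items():
    im=cv2.imread(f'pics/{n}0.png')
    c=cv2.resize(im[y0:y1,x0:x1],None,fx=8,fy=8,interpolation=cv2.INTER_CUBIC).astype(int)
    m=((c[:,:,2]-c[:,:,0])>-10).astype(np.uint8)*255
    m=cv2.morphologyEx(m,cv2.MORPH_CLOSE,np.ones((15,15)));m=cv2.morphologyEx(m,cv2.MORPH_OPEN,np.ones((9,9)))
    cs,_=cv2.findContours(m,0,2);q=max(cs,key=cv2.contourArea)
    o=c.astype(np.uint8).copy();cv2.drawContours(o,[q],-1,(0,0,255),1);cv2.imwrite(f'pics/rk_{n}.png',o)
    C=cam(n)
    a=cv2.approxPolyDP(cv2.convexHull(q),10,True)[:,0,:]
    for p in a:
        u,v=x0+(p[0]+.5)/8-.5,y0+(p[1]+.5)/8-.5
        print(n,p,onz(C,u,v,12)[:2],onz(C,u,v,0)[:2])
```

```text
top [142  74] [ 558.4 -272.7] [ 559.1 -275.4]
top [313 129] [ 532.9 -344.1] [ 533.4 -347.4]
top [336 154] [ 522.1 -353.1] [ 522.4 -356.5]
top [260 323] [ 451.7 -316.5] [ 451.5 -319.5]
top [ 79 258] [ 481.  -241.6] [ 481.1 -244. ]
scene [359   0] [ 575.9 -228.5] [ 584.  -215.2]
scene [432 279] [ 533.6 -338.5] [ 541.  -327.4]
scene [426 337] [ 521.1 -356.1] [ 528.2 -345.3]
scene [115 358] [ 445.9 -327.2] [ 451.6 -315.8]
scene [ 82 193] [ 465.8 -267.5] [ 471.9 -255. ]
scene [ 84 111] [ 481.3 -237.2] [ 487.7 -224.1]
scene [238   0] [ 544.  -212.6] [ 551.5 -199. ]
```

View pics/rk_top.png

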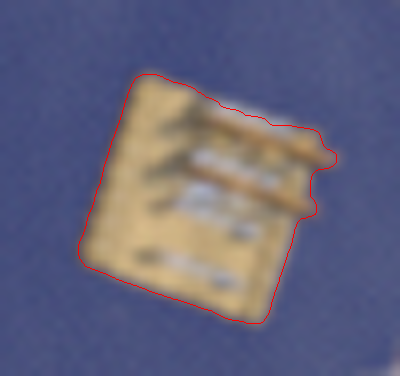

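View pics/rk_scene.png

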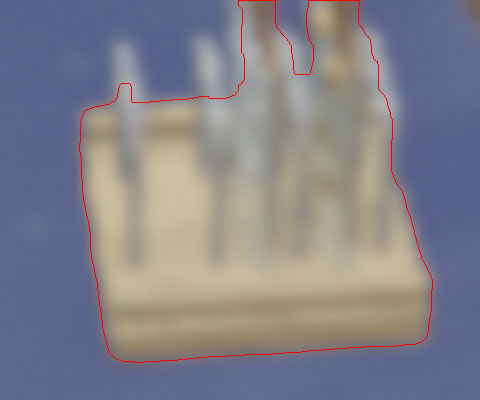

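```bash
python3 -m jog '{"xyz":[[0.2,-0.7,0],[0.2,-0.7,0],[0.2,-0.7,0],[0.15,-0.4,0],[0,0,0]],"angular":[[-0.1,-0.05,0],[0,0,0],[0,0,0],[0,0,0],[0,0,0]]}'; python3 -c "
from go import *
rep(-21.6,20,[492,-290,165])
im=capture('top'); crop(im,370,195,450,275,7,'pics/t10.png'); cv2.imwrite('pics/t10f.png',im[:,:,::-1])
im=capture('scene'); crop(im,280,230,390,350,5,'pics/s10.png');cv2.imwrite('pics/s10f.png',im[:,:,::-1])"
```

```text
time: 11.75
tool_pos: [493.5, -285.7, 174.6]
tcp_rot: [-1.921, 0.002, -1.937]
contact_force: [0.4, 0.8, -1.1]
grip_width: 49.8
q [-0.97  0.51  2.45  2.49  1.07 -1.45] turn rows [-0.01666667  0.         -0.1       ]
shift rows units [-0.07 -0.22 -0.48]
```

View pics/t10.png

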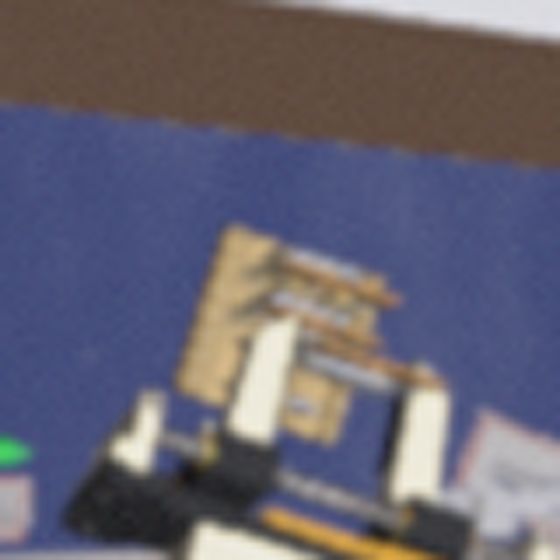

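View pics/s10.png

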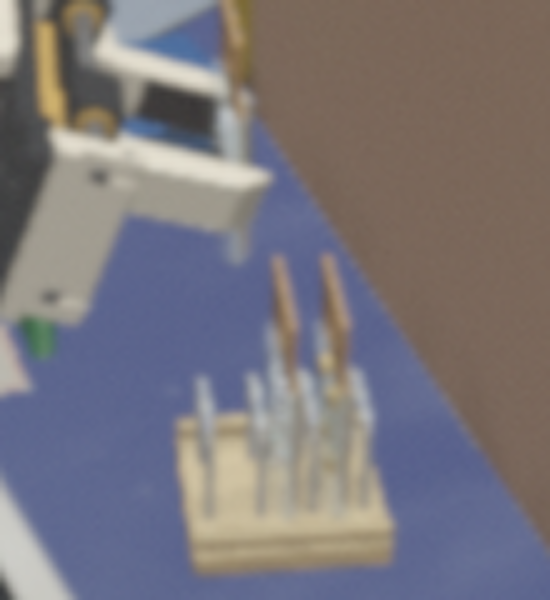

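```bash
python3 - <<'E'
from h import *
np.set_printoptions(precision=1,suppress=True)
T=cam('top');S=cam('scene')
kt=lambda x,y:(370+(x+.5)/7-.5,195+(y+.5)/7-.5); ks=lambda x,y:(280+(x+.5)/5-.5,230+(y+.5)/5-.5)
y=np.radians(-21.6);X=np.array([np.cos(y),np.sin(y)]);Y=np.array([-X[1],X[0]]);C=np.array([504.8,-295.3])
def f(n,P): print(n,P[:2],'rack xy',(P[:2]-C)@X,(P[:2]-C)@Y)
for p in [(302,345),(442,383)]: f('held tab',onz(T,*kt(*p),241.6))
for p in [(270,312),(383,348)]: f('spring tab',onz(T,*kt(*p),112))
for p in [(282,262),(400,302)]: f('fuse tab',onz(T,*kt(*p),112))
for p in [(210,513),(262,513),(312,510),(368,503)]: f('leg base scene',onz(S,*ks(*p),12))
for p in [(204,376),(256,374),(307,372),(360,369)]: f('hoop top scene (right end)',onz(S,*ks(*p),61))
f('pack bottom right scene',onz(S,*ks(238,262),141.6))
f('tab top right sc', onz(S,*ks(350,322),80)); 
f('spring tab lower right corner sc', onz(S,*ks(291,375),80));f('spring tab top sc', onz(S,*ks(279,256),112))
print(proj(S,[485.7,-283.1,241.6]),proj(T,[485.7,-283.1,241.6]))
E
python3 - <<'E'
import cv2
im=cv2.imread('pics/s10f.png')
cv2.imwrite('pics/s10z.png',cv2.resize(im[295:350,310:365],None,fx=12,fy=10,interpolation=cv2.INTER_CUBIC))
im=cv2.imread('pics/s10f.png')
cv2.imwrite('pics/s10y.png',cv2.resize(im[225:290,300:355],None,fx=10,fy=9,interpolation=cv2.INTER_CUBIC))
E
```

```text
held tab [ 495.8 -248.1] rack xy -25.713082115399175 40.58087970444669
held tab [ 479.1 -303.4] rack xy -20.896827930095945 -17.02825882836877
spring tab [ 513.1 -266.5] rack xy -2.902934203353985 29.775022252544105
spring tab [ 495.6 -316.3] rack xy -0.8538167642376073 -22.90936881080617
fuse tab [ 535.4 -273.3] rack xy 20.355194999495296 31.739098171226
fuse tab [ 516.  -325.2] rack xy 21.414891597426813 -23.732566848689395
leg base scene [ 467.  -297.9] rack xy -34.21838571794873 -16.327255525506168
leg base scene [ 486.7 -307.7] rack xy -12.231090727246395 -18.1698425754006
leg base scene [ 506.6 -315.5] rack xy 9.149779787706859 -18.1263015859648
leg base scene [ 530.1 -322.4] rack xy 33.537237392765626 -15.862753993838599
hoop top scene (right end) [ 477.9 -270.5] rack xy -34.08147086014723 13.131106072184611
hoop top scene (right end) [ 498.5 -279.3] rack xy -11.806071731162364 12.586282152392771
hoop top scene (right end) [ 518.6 -287.8] rack xy 10.08990603085898 12.073036068506756
hoop top scene (right end) [ 539.9 -296.1] rack xy 32.99193799026755 12.151366217402213
pack bottom right scene [ 476.2 -304. ] rack xy -23.37023536386012 -18.57394169768305
tab top right sc [ 539.5 -287.4] rack xy 29.328874799361614 20.06360041188739
spring tab lower right corner sc [ 499.6 -307.4] rack xy -0.384222752422358 -13.169627981954225
spring tab top sc [ 513.3 -271.1] rack xy -1.0590185664549983 25.63837990247311
[326.9 232.3] [425.3 247.1]
```

View pics/s10z.png

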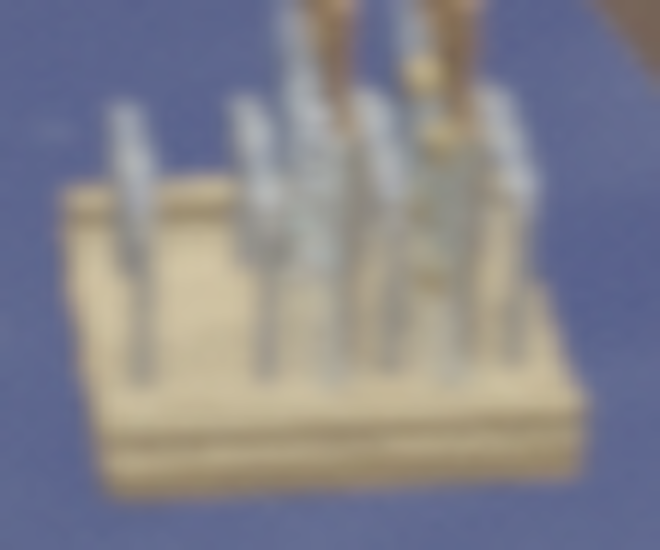

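View pics/s10y.png

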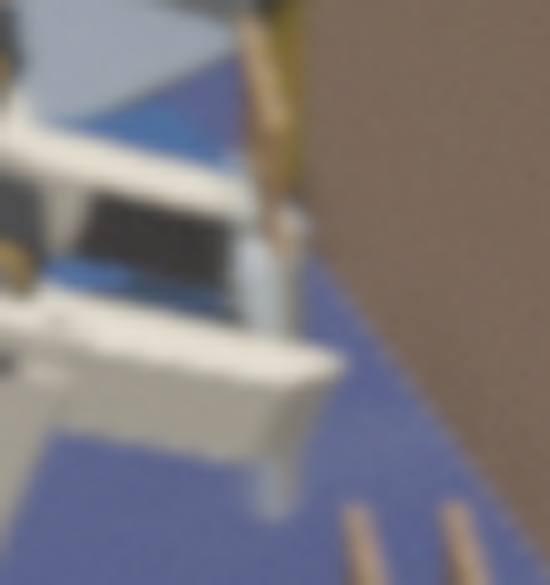

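The held pack and front slot agree within about 1 mm across the slot in the scene view (rack x of about -22.5 for the pack, -23 for the slot). I'll shift about 3.5 mm sideways, lower to just above the hoops and look again.

```bash
python3 -m jog '{"xyz":[[-0.08,-0.15,-0.3],[0,0,-0.6],[0,0,-0.7],[0,0,-0.7],[0,0,-0.5],[0,0,-0.2],[0,0,0]],"angular":[[0,0,-0.1],[0,0,0],[0,0,0],[0,0,0],[0,0,0],[0,0,0],[0,0,0]]}'; python3 -c "
from go import *
o,R=rep(-21.6,20,[491.8,-288.8,105])
im=capture('scene'); cv2.imwrite('pics/s11f.png',im[:,:,::-1]);crop(im,300,255,370,350,6,'pics/s11.png')
im=capture('top'); crop(im,370,195,450,275,7,'pics/t11.png')"
```

```text
time: 12.55
tool_pos: [489.9, -284.3, 109.8]
tcp_rot: [-1.926, 0.003, -1.948]
contact_force: [-0.6, -0.6, -0.4]
grip_width: 49.3
q [-0.97  0.75  2.48  2.56  1.29 -1.62] turn rows [-0.05       -0.03333333  0.        ]
shift rows units [ 0.1  -0.23 -0.24]
```

View pics/s11.png

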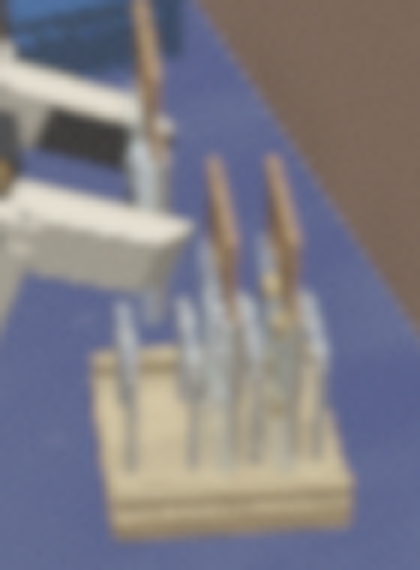

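View pics/t11.png

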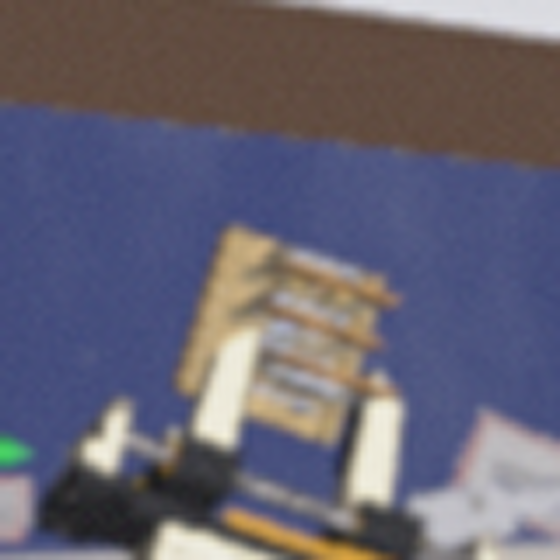

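```bash
python3 -m jog '{"xyz":[[0.1,-0.23,-0.1],[0.02,0,0],[0,0,0]],"angular":[[-0.05,-0.03,0],[0,0,0],[0,0,0]]}'
python3 - <<'E'
from go import *
np.set_printoptions(precision=1,suppress=True)
o,R=rep(-21.6,20,[491.8,-288.8,90])
im=capture('scene'); cv2.imwrite('pics/s12f.png',im[:,:,::-1]);crop(im,310,290,360,350,10,'pics/s12.png')
E
```

```text
time: 12.95
tool_pos: [492.9, -289.8, 110.3]
tcp_rot: [-1.916, -0.004, -1.948]
contact_force: [0.0, 0.4, -0.7]
grip_width: 49.8
q [-1.   0.8  2.5  2.6  1.3 -1.6] turn rows [0. 0. 0.]
shift rows units [-0.1  0.1 -1. ]
```

View pics/s12.png

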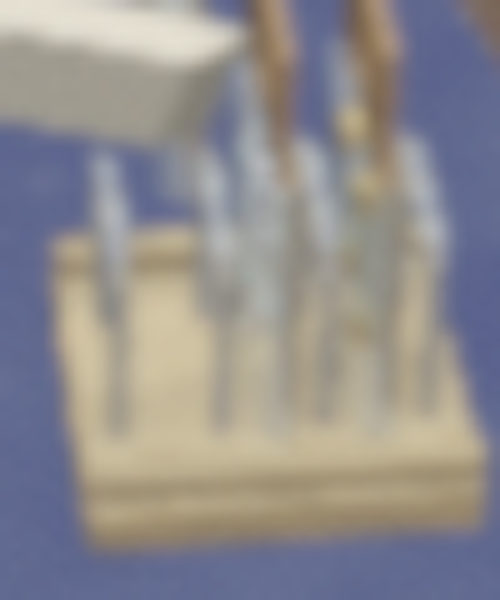

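Run:
```python
from go import *
np.set_printoptions(precision=1,suppress=True)
S=cam('scene');k=lambda x,y:(310+(x+.5)/10-.5,290+(y+.5)/10-.5)
y=np.radians(-21.6);X=np.array([np.cos(y),np.sin(y)]);Y=np.array([-X[1],X[0]]);C=np.array([504.8,-295.3])
for n,p,z in [('bottom',(180,197),77.3),('bottom lo',(182,203),77.3),('leg1',(118,432),12),('leg2',(225,430),12),('leg3',(326,418),12),('leg4',(430,414),12)]:
    P=onz(S,*k(*p),z)[:2]-C; print(n,P@X,P@Y)
o=bot.get_obs(); t=o['tool_pos'][:2]-8.2*X-0.43*Y-C; print('FK pack',t@X,t@Y)
```

```text
bottom -22.675110171585562 -22.82831081656708
bottom lo -22.469070160125863 -24.745216104518622
leg1 -34.90230855884987 -17.950922678135733
leg2 -12.248531563222224 -19.23842982795237
leg3 9.572110417875814 -17.393444129386182
leg4 31.788989613095136 -18.032705570095633
FK pack -21.321393779681117 0.26542944401372676
```

```bash
python3 -m jog '{"xyz":[[-0.03,0,-0.3],[0.01,-0.03,-0.4],[0.01,-0.03,-0.4]],"angular":[[0,0,0],[0,0,0],[0,0,0]]}'
python3 - <<'E'
from go import *
rep(-21.6,20,[492,-289.4,45])
E
```

```text
time: 13.3
tool_pos: [492.8, -291.4, 88.6]
tcp_rot: [-1.913, -0.006, -1.948]
contact_force: [1.1, -1.0, -0.6]
grip_width: 49.5
q [-0.98  0.83  2.46  2.57  1.36 -1.67] turn rows [0.06666667 0.03333333 0.        ]
shift rows units [-0.04  0.1  -2.18]
```

```bash
python3 -m jog '{"xyz":[[-0.04,0.08,-0.2],[0,0,-0.4],[0,0,-0.3]],"angular":[[0.07,0.03,0],[0,0,0],[0,0,0]]}'
python3 - <<'E'
from go import *
rep(-21.6,20,[492,-289.4,45])
im=capture('scene'); crop(im,310,280,360,350,8.5,'pics/s13.png')
E
```

```text
time: 13.6
tool_pos: [491.7, -289.5, 67.6]
tcp_rot: [-1.922, 0.002, -1.949]
contact_force: [0.6, -0.2, -0.2]
grip_width: 49.7
q [-0.98  0.9   2.46  2.58  1.4  -1.69] turn rows [-0.03333333 -0.01666667  0.        ]
shift rows units [ 0.02  0.   -1.13]
```

View pics/s13.png

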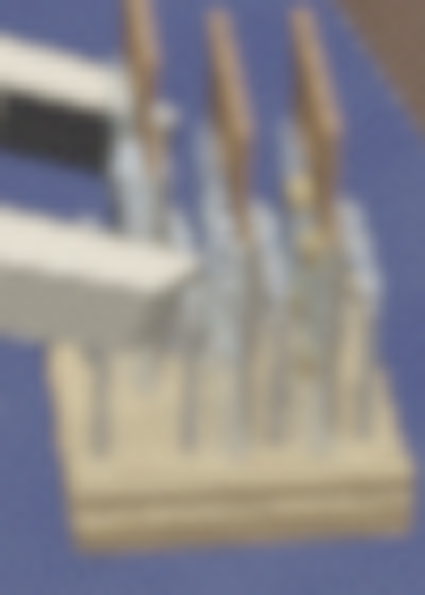

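The pack's bottom is in the slot, at column 147 between legs at 100 and 190, and there is no contact force. I'll lower it the rest of the way.

```bash
python3 -m jog '{"xyz":[[0,0,-0.35],[0,0,-0.35]],"angular":[[-0.03,0,0],[0,0,0]]}';python3 -m jog '{"xyz":[[0,0,-0.12]],"angular":[[0,0,0]]}'
python3 - <<'E'
from go import *
rep(-21.6,20,[492,-289.4,45])
E
```

```text
time: 13.85
tool_pos: [491.6, -289.3, 52.2]
tcp_rot: [-1.922, 0.0, -1.949]
contact_force: [-0.1, -0.5, -1.5]
grip_width: 49.7
time: 13.95
tool_pos: [491.5, -289.2, 49.0]
tcp_rot: [-1.923, 0.001, -1.949]
contact_force: [0.7, 0.6, -1.4]
grip_width: 49.2
q [-0.97  0.96  2.45  2.58  1.45 -1.72] turn rows [-0.01666667 -0.01666667  0.        ]
shift rows units [ 0.03 -0.01 -0.2 ]
```

```bash
python3 -m jog '{"xyz":[[0.03,0,-0.08]],"angular":[[0,0,0]]}';python3 -m jog '{"xyz":[[0,0,-0.07]],"angular":[[0,0,0]]}';python3 -m jog '{"xyz":[[0,0,-0.05]],"angular":[[0,0,0]]}'
```

```text
time: 14.05
tool_pos: [492.0, -289.1, 47.0]
tcp_rot: [-1.923, 0.001, -1.949]
contact_force: [-0.3, 0.5, -0.8]
grip_width: 49.5
time: 14.15
tool_pos: [492.1, -289.1, 45.5]
tcp_rot: [-1.923, 0.001, -1.949]
contact_force: [-0.3, -0.1, 0.1]
grip_width: 49.7
time: 14.25
tool_pos: [492.3, -289.1, 45.2]
tcp_rot: [-1.921, 0.001, -1.949]
contact_force: [-2.7, 0.8, 7.1]
grip_width: 49.7
```

Contact came at TCP z 45.2, as predicted for the base (45), with Fz +7 N. I'll take a look, then release.

```bash
python3 -m jog '{"xyz":[[0,0,0.02]],"angular":[[0,0,0]]}'; python3 -m jog '{"xyz":[[0,0,0],[0,0,0],[0,0,0],[0,0,0]],"angular":[[0,0,0],[0,0,0],[0,0,0],[0,0,0]]}' -0.35
python3 - <<'E'
from go import *
rep(-21.6,20,[492,-289.4,45])
im=capture('scene'); crop(im,300,265,370,350,7,'pics/s14.png')
im=capture('wrist'); cv2.imwrite('pics/w14.png',im[:,:,::-1])
E
```

```text
time: 14.35
tool_pos: [492.3, -289.2, 45.7]
tcp_rot: [-1.921, 0.001, -1.949]
contact_force: [1.3, -0.6, -1.4]
grip_width: 49.7
time: 14.75
tool_pos: [492.5, -289.4, 46.5]
tcp_rot: [-1.92, 0.0, -1.949]
contact_force: [-0.2, 0.3, -1.0]
grip_width: 61.7
q [-0.97  0.97  2.45  2.58  1.46 -1.73] turn rows [-0.         -0.          0.01666667]
shift rows units [-0.02 -0.   -0.07]
```

View pics/s14.png

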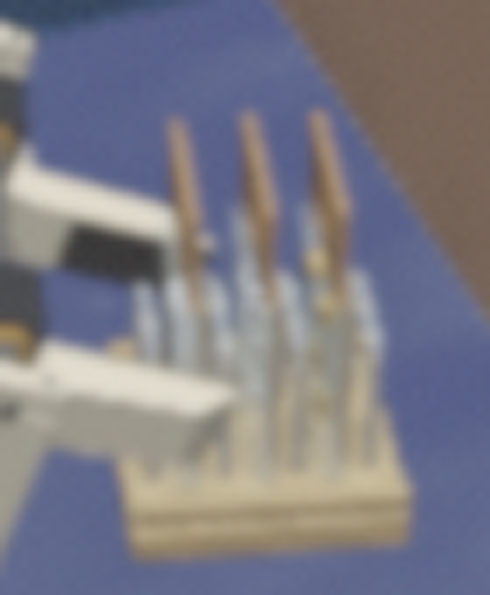

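View pics/w14.png

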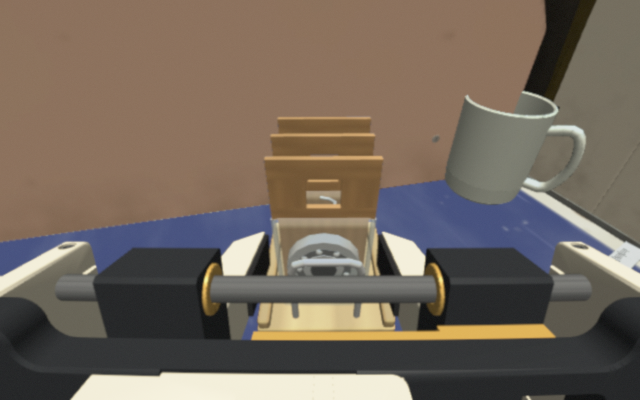

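The pack stands level with its neighbours and the fingers are open clear of it on both sides. Retreating along the tool axis.

```bash
python3 -m jog '{"xyz":[[-0.2,0.08,0.04],[-0.4,0.16,0.1],[-0.4,0.16,0.1],[-0.4,0.16,0.15],[-0.4,0.16,0.15]],"angular":[[0,0,0],[0,0,0],[0,0,0],[0,0,0],[0,0,0]]}'
python3 - <<'E'
from go import *
rep(-21.6,20,[492,-289.4,45])
im=capture('scene'); crop(im,280,250,370,350,6,'pics/s15.png')
E
```

```text
time: 15.35
tool_pos: [454.2, -273.5, 58.5]
tcp_rot: [-1.919, -0.0, -1.948]
contact_force: [-0.5, -0.4, 0.2]
grip_width: 62.1
q [-1.07  1.01  2.56  2.5   1.56 -1.84] turn rows [ 0.  0. -0.]
shift rows units [ 1.89 -0.79 -0.68]
```

View pics/s15.png

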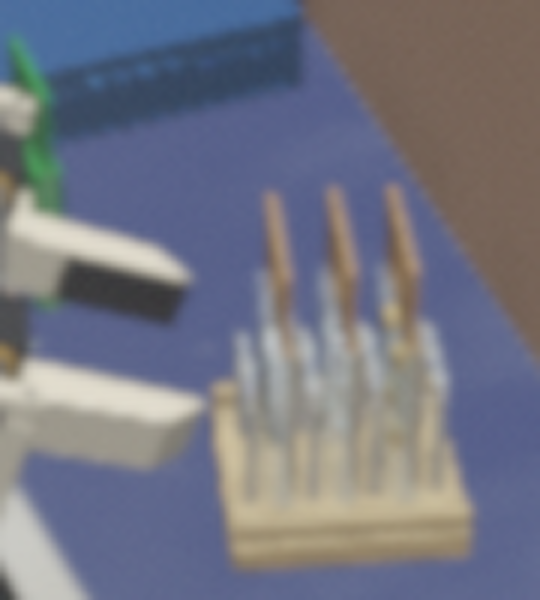

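```bash
python3 -m jog '{"xyz":[[0,0,0.5],[0,0,0.6],[0,0,0.6],[0,0,0.4],[0,0,0],[0,0,0]],"angular":[[0,0,0],[0,0,0],[0,0,0],[0,0,0],[0,0,0],[0,0,0]]}'
python3 - <<'E'
from go import *
np.set_printoptions(precision=1,suppress=True)
o,R=rep(-21.6,20); print(o['contact_force'])
im=capture('scene'); cv2.imwrite('pics/s16f.png',im[:,:,::-1]); crop(im,225,150,375,350,3,'pics/s16.png');crop(im,310,280,365,350,8.5,'pics/s16r.png')
im=capture('top'); crop(im,370,195,450,275,7,'pics/t16.png')
im=capture('wrist'); cv2.imwrite('pics/w16.png',im[:,:,::-1])
E
```

```text
time: 16.0
tool_pos: [450.3, -273.4, 100.9]
tcp_rot: [-1.924, 0.004, -1.953]
contact_force: [0.5, -0.2, 0.1]
grip_width: 62.0
q [-1.1  0.8  2.6  2.5  1.4 -1.8] turn rows [-0. -0.  0.]
[ 0.5 -0.2  0.1]
```

View pics/s16.png

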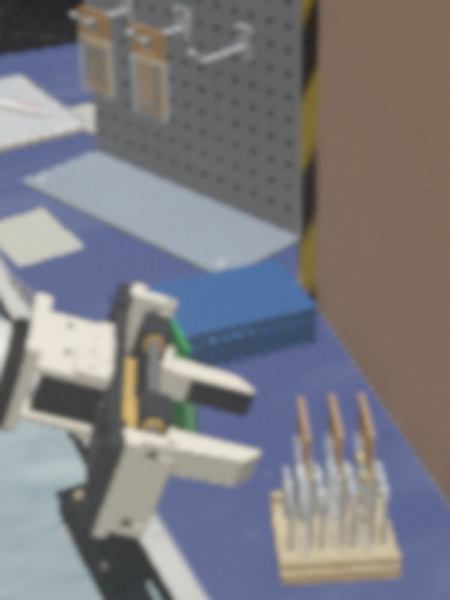

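View pics/s16r.png

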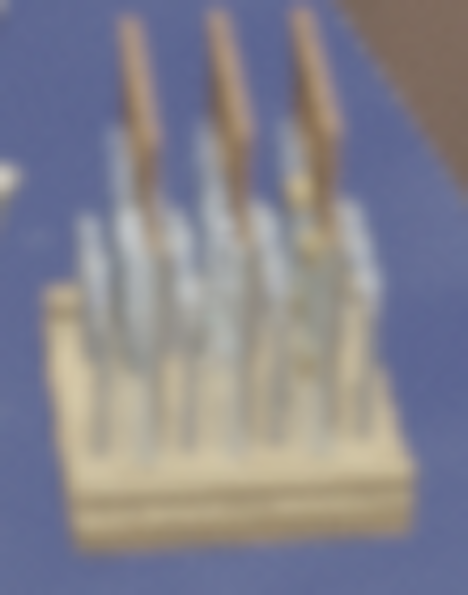

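View pics/t16.png

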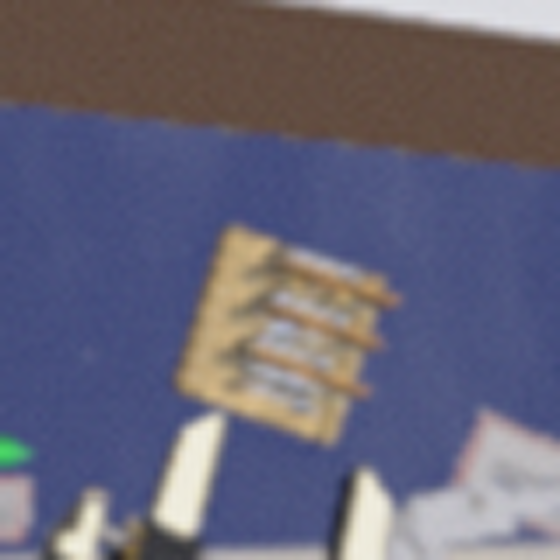

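View pics/w16.png

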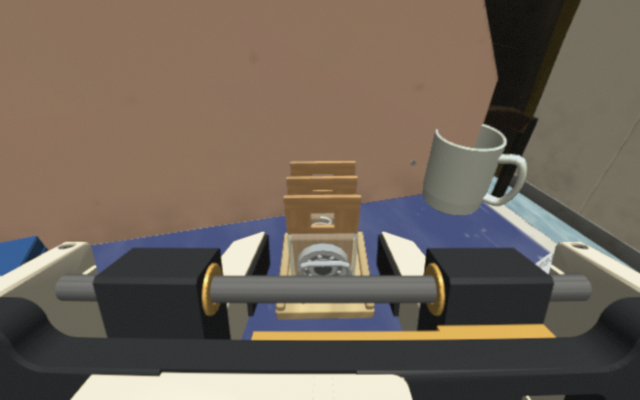

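All three tabs stand parallel, evenly spaced and level, and the other two packs still hang on their pegs. The gripper is clear with zero force, so I'm handing in.

```bash
python3 -c "
from h import *
print(bot.close_job())"
```

```text
the job is handed in; nothing more can be done
None
```

I took the bearing pack off the right-hand peg, over the upturned tip, and stood it in the rack's front slot. I released it and handed the job in at about 16 s. The hand-in gives no verdict.

- **Taking it off:** The wrist force stayed within about 2 N while the pack came off the peg. In the pictures the peg's ball stayed centred in the tab's hole.
- **Setting it down:** The pack met the base at a tool height of 45.2 mm, against 45 mm predicted, with about 7 N. I then opened the fingers and backed away.
- **Last checks:** The last pictures show it upright, square and level with the spring and fuse packs. The screws and hex-key packs still hang on their pegs. The gripper was clear of everything, with about 0 N on it.
- **Disagreements:** The wrist camera read heights about 5 mm low at the stand, so I used the given heights instead. The top camera read up to about 4 mm off sideways at the rack. I therefore lined the pack up with the slot in the scene camera, where they agreed to about 1 mm.

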